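Press the indicator dome home in a safe keypad cover

TASK

The amber indicator dome is only started in the charcoal keypad cover plate on the cork. Lay the plate flat on the bed of the hand press with the dome centred under the ram and let go of it, pull the red lever right down to its stop so that the press seats the dome fully home, and let the lever swing all the way back up. Then take the plate out and lay it flat on the cork board again; never touch the glass with the fingers, do not drop the plate, and leave the other things on the bench where they are.

Things in the scene. Friction and masses are not known exactly. Their poses are not given: they have to be found in the camera images.
- press: Green cast bench hand press, bolted down. Origin on the bench top straight below the ram axis; z up; -x is its front, where the lever reaches out; +x its column. Base 220 (x) by 136 (y) by 22 mm, centred on the origin. Column x = 55 to 105 mm, 50 mm wide. The throat is open at the front and both sides; the head over it starts 116 mm above the bench, 42 mm wide in y. +y looks to the robot.
- bed_centre (a point): Centre of pressing: the point on the bed under the ram axis, 30 mm above the bench; axes as the press. The bed is a bright steel plate reaching x = -62 to +38, y = -65 to +65 mm from here. The plate goes in from the press's +y side, its long side across the press, dome end towards -y, and overhangs the bed on the +y side by about 75 mm, where it is gripped; it stays put by its weight.
- ram: Press ram: 20 mm steel rod with a round cream nylon pad, 36 mm diameter, at its foot. Origin: centre of the pad's underside. With the lever up it hangs 90 mm above the bench (60 mm above the bed); at the lever's stop it is 29 mm lower, 1 mm under the crown height of a seated dome, taken up by the give of the parts. Moves straight up and down, driven by the lever.
- lever (a joint): Press lever angle, rad: 0 = fully up (the lever then rises 0.312 rad, 18 degrees, above level), 0.624 = at its bottom stop (0.312 rad below level). A spring returns it to 0 in under a second when let go. Pushed down on the grip it needs about 3 N at the top of its swing, 10 to 18 N near the stop. Its pivot, a level pin along the press's y, is at press x = +45 mm, y = 0, 195 mm above the bench.
- lever_grip (a point): Middle of the upper face of the lever's red plastic grip (120 mm long, 32 wide, 24 thick, rounded edges), the outer end of the lever. It lies 195 mm from the pivot along the lever, 12 mm above its centre line. Axes: -x along the lever to its free end, z square to the upper face. About 266 mm above the bench with the lever up, 147 mm at the stop.
- cover_plate: Charcoal plastic keypad cover plate of a room safe, loose, 170 (x) by 64 (y) by 18 (z) mm, about 0.18 kg, flat underneath, grey keys on top (1 mm high, x = -70 to +16 mm). Origin: centre of its underside; z up. The dome sits at x = +55 mm, y = 0; the -x end, well clear of the dome, can be gripped across the 64 mm width from above.
- dome: Round amber glass indicator dome, captive in the cover plate: flange 40 mm diameter, 14 mm high. Origin: centre of the flange's underside. Slides only along the plate's z, stiffly (about 9 N). Home: origin 18 mm above the plate's underside, flange on the plate's face, crown at 32 mm. At the start it stands 5 to 6.5 mm prouder, on a visible brass skirt.
- cork_board: Cork-lined wooden board fixed on the bench, 280 (x) by 220 (y) mm, cork 260 by 200 mm, top 16 mm above the bench. Origin: centre of its underside; z up. The plate starts on it and goes back on it.
- bit_rack: Bystander: wooden block 44 by 160 by 34 mm with four upright brass screwdriver bits, 112 mm high in all; loose. Origin: centre of its underside.
- spare_dome: Bystander: large amber glass dome, 68 mm diameter, 58 mm high; loose. Origin: centre of its underside.
- door_stop: Bystander: zinc door stop block, 100 by 46 mm, 62 mm high; loose. Origin: centre of its underside.
- clip_board: Bystander: steel spring clip board, 150 (x) by 230 (y) mm, 40 mm high at the clip, with a blank charcoal cover (no dome, no keys) pinned on it; fixed. Origin: centre of its underside.
There are look-alikes about, which are no part of the job. Of the things shaped like the cover_plate, the charcoal one is meant.

How it is judged:
By the outcome, as a careful person would: the job done as asked, in the order asked, and still so for the second after the job is handed in, with the robot touching nothing.
It also fails if it takes over 72 s, if anything falls off the work surface, if the arm or the gripper's body presses on something with over 40 N, if the wrist force passes 120 N, or if a joint passes its speed limit or range.

ROBOT

A 6-joint arm with a two-finger parallel gripper is mounted at the origin on the work surface. World frame = base frame: x ahead of the robot, y to its left, z up, the work surface at z = 0. Lengths are in m, angles in rad, forces in N, time in s.
With the tool pointing down it reaches from about 0.3 to 0.775 m from the base axis. Payload 14.6 kg.
Tool frame: the origin (TCP) lies at the very end of the fingers, on their centre line; the grasp point (between the pads) lies 19 mm behind it; z points along the fingers, y is the line along which they close (so a half turn about z gives the same grasp; the last joint's range is limited). The gripper opens to 94 mm and grips with 3 to 60 N. Pads are 16 mm wide; open, the fingers measure 119 mm over their backs; the gripper's body (75 mm by 177 mm) begins 78 mm behind the grasp point.
Start: joints at [1.075, 0.3, 1.521, -0, 1.321, -0.067], TCP at [0.229, 0.5, 0.168] pointing down, gripper open.
Joint ranges: [-3.03, 3.03], [-0.79, 2.21], [0.23, 2.52], [-1.04, 4.18], [0, 3.07], [-2.55, 2.55]. Speed limits (rad/s): [2.22, 2.22, 2.57, 3.14, 3.14, 3.14].

INTERFACE

Orientations are given as [roll, pitch, yaw] about the fixed x, y, z axes, in that order (R = Rz(yaw) Ry(pitch) Rx(roll)).
In Python, from station import ctrl gives the robot as it stands.
- The arm moves only by the shell command python3 -m pendant 'ROWS' [OPENING] [FORCE]. ROWS is JSON, a list of rows, each a list of 2 entries, a list of its own where there are three numbers: the shift along the world's x, y, z in cm, then the turn about the world's z in rad. A call has 1 to 20 rows; each row shifts and turns the commanded pose from where the row before left it; what a row does not reach is not made up. A row lasts 1/12 s, in which the tool goes at most 41.7 mm and 7.16 degrees, less where a joint would pass 70% of its speed; a pose out of reach is approached as far as the arm can. A call is refused whole if a number of a shift passes 4.17 or a number of a turn 0.125, either way. A call with a gripper value outside its range is refused whole. OPENING is the opening, from 0 (shut) to 1 (fully open), set as the call begins (- or left out, the last holds). The fingers move at their own pace and stop on an object; FORCE is the grip in N (left out, the last holds). Time passes only in rows, so rows that do not move let the fingers close. It gives the time, the measured TCP pose, the force, the opening and the grip force at its end, in the units of the state.
- ctrl.get_obs(): the state, without advancing time (a new reading comes with each control period).
- ctrl.camera(name): name is "side" or "top" or "wrist"; returns a dict with "color" (420x560x3 uint8, red, green, blue), "intrinsics" (3x3 intrinsics, pixels), "camera_from_world" (4x4, takes a point from world to camera coordinates). Camera axes: x right, y down, z forward; pixel columns grow to the right and rows downward; lengths in m; the calibration is good to about 2 mm. A picture is of the moment at which its call begins. There is no depth.
- ctrl.hand_in(): hands the job in; it is judged then, once.
The state is a dict: "time_s": time; "qpos": joint angles; "joint_vel": joint speeds; "tau": joint torques, N m; "ee_pos": TCP position; "eef_rot": TCP orientation; "force": force on the tool from outside, world axes, zero at the start; "moment": the same for the moment, N m; "grip_width": finger opening in m; "grip_force": force on a finger pad.
Only numpy, scipy, OpenCV 4.12 (cv2) and the standard library are available. Lean on these libraries where they do the work, as an engineer would, in place of code of your own. Each camera call takes 0.05 s, during which the arm holds its last target. There are 200 camera calls.

## Working session

There is one attempt and no reset: what is moved stays moved. The work goes in short steps, Python scripts to look and compute and a shell command to move; the robot and the scene stay as the last step left them, time stands still between calls to the robot, and variables do not carry over. Pictures are saved under pics/ and viewed, at most 10 in all, crops included, and the job is handed in when it is done.

```bash
mkdir -p pics; ls; cat > h.py <<'E'
import numpy as np,cv2
from station import ctrl
def snap(n,f):
    c=ctrl.camera(n); cv2.imwrite(f'pics/{f}.png',c['color'][:,:,::-1]); np.savez(f'pics/{f}.npz',K=c['intrinsics'],T=c['camera_from_world']); return c
def ray(f,uv):
    d=np.load(f'pics/{f}.npz');K,T=d['K'],d['T'];R=T[:3,:3];o=-R.T@T[:3,3]
    v=R.T@np.linalg.inv(K)@np.array([*uv,1.]);return o,v/np.linalg.norm(v)
def atz(f,uv,z):
    o,v=ray(f,uv);return o+v*(z-o[2])/v[2]
def tri(*obs):
    A=np.zeros((3,3));b=np.zeros(3)
    for f,uv in obs:
        o,v=ray(f,uv);P=np.eye(3)-np.outer(v,v);A+=P;b+=P@o
    p=np.linalg.solve(A,b);return p,[np.linalg.norm((np.eye(3)-np.outer(v,v))@(p-o))*1000 for o,v in [ray(f,uv) for f,uv in obs]]
def proj(f,p):
    d=np.load(f'pics/{f}.npz');q=d['K']@(d['T']@np.array([*p,1.]))[:3];return q[:2]/q[2]
E
python3 - <<'E'
from h import *
import cv2
ims=[snap(n,n+'0')['color'] for n in('top','side')]
for n in('top0','side0'):
    im=cv2.imread(f'pics/{n}.png');cv2.imwrite(f'pics/{n}b.png',cv2.resize(im,(784,588),interpolation=cv2.INTER_CUBIC))
    o,v=ray(n,(280,210));print(n,o.round(3),v.round(3))
E
```

```text
pics
top0 [0.189 0.049 1.531] [ 0.213 -0.006 -0.977]
side0 [-0.002  1.323  0.962] [ 0.31  -0.803 -0.509]
```

View pics/top0b.png

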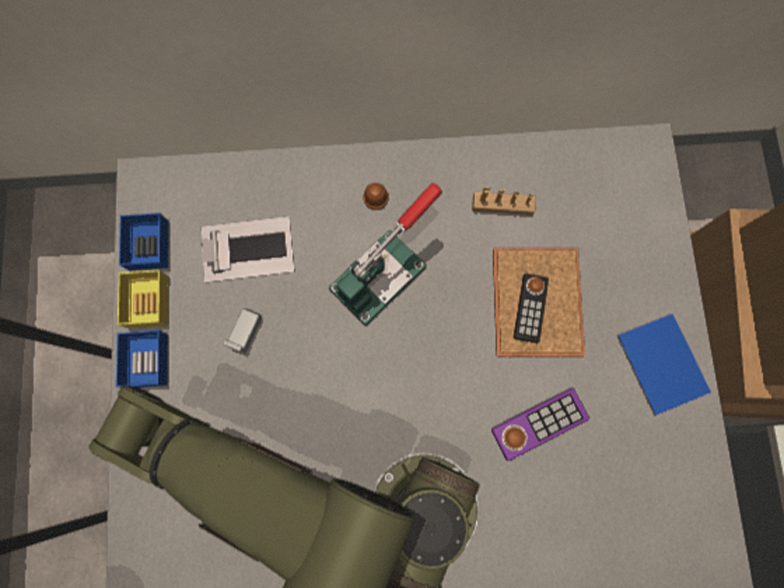

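View pics/side0b.png

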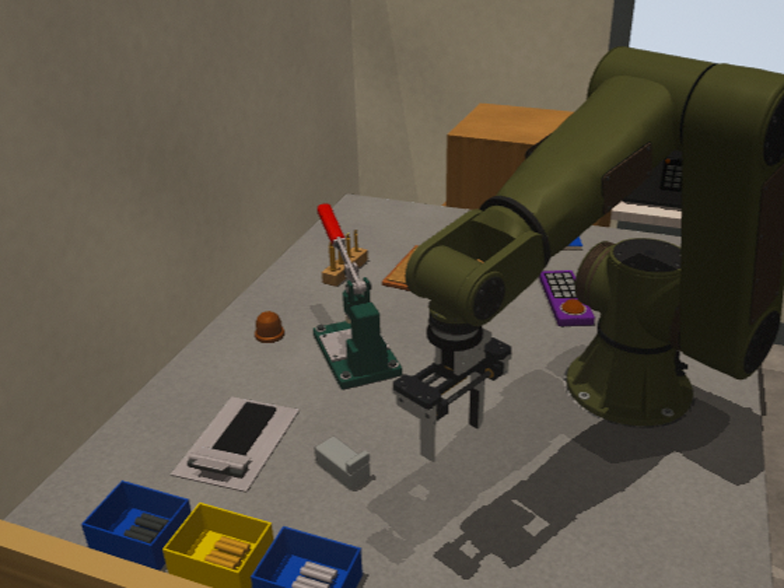

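The candidates, in pixels of the enlarged top view: a purple plate with a dome at (540,424), a charcoal plate with dome and keys on the cork at (531,308), and a blank charcoal cover on the clip board at (257,248). The one on the cork fits the description, since it is charcoal with a dome and keys. I'll confirm it in an enlarged crop. The press is at about (378,277), with its red lever pointing up and right to (437,188).

```bash
python3 - <<'E'
from h import *
im=cv2.imread('pics/top0.png')
a=cv2.resize(im[170:260,345:425],None,fx=5,fy=5,interpolation=cv2.INTER_CUBIC)
b=cv2.resize(im[125:240,228:318],None,fx=4.2,fy=4.2,interpolation=cv2.INTER_CUBIC)
H=max(a.shape[0],b.shape[0]);c=np.zeros((H,a.shape[1]+b.shape[1],3),np.uint8)
c[:a.shape[0],:a.shape[1]]=a;c[:b.shape[0],a.shape[1]:]=b;print(c.shape)
cv2.imwrite('pics/crop1.png',c)
s=1/1.4
for n,uv,z in [('dome',(536,285),.045),('platetail',(527,330),.034),('grip tip',(436,188),.27),('press',(378,277),.022),('rack',(504,203),.05),('spare',(376,195),.04),('stop',(243,330),.06)]:print(n,atz('top0',(uv[0]*s,uv[1]*s),z).round(3))
E
```

```text
(483, 778, 3)
dome [ 0.511 -0.319  0.045]
platetail [ 0.402 -0.286  0.034]
grip tip [ 0.694 -0.071  0.27 ]
press [0.565 0.072 0.022]
rack [ 0.73  -0.261  0.05 ]
spare [0.778 0.063 0.04 ]
stop [0.447 0.406 0.06 ]
```

View pics/crop1.png

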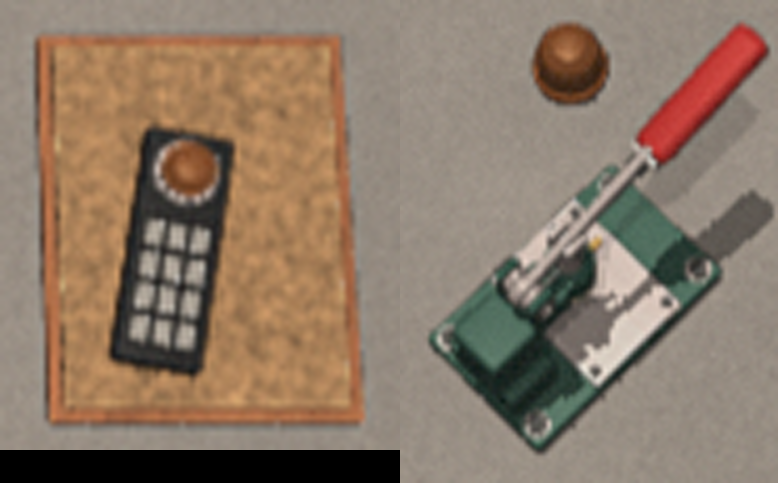

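The crop confirms it: a charcoal plate with grey keys, and the amber dome at crop (190,168) standing on a bright skirt. Its tail corners are at crop (112,362) and (198,373). Next I'll fit poses from the top view.

```bash
python3 - <<'E'
from h import *
A=lambda u,v:((u+.5)/5-.5+345,(v+.5)/5-.5+170)
B=lambda u,v:((u-400+.5)/4.2-.5+228,(v+.5)/4.2-.5+125)
P=[atz('top0',A(*p),.034)[:2] for p in [(148,128),(234,142),(198,373),(112,362)]]
P=np.array(P);print(P.round(3),'c',P.mean(0).round(4));d=P[0]+P[1]-P[2]-P[3];print('len',np.linalg.norm(d)/2,'ang',np.arctan2(d[1],d[0]))
C=np.array([atz('top0',A(*p),.016)[:2] for p in [(37,38),(340,38),(361,423),(50,423)]]);print('cork',C.round(3),C.mean(0).round(3))
Q=np.array([atz('top0',B(*p),.022)[:2] for p in [(610,168),(720,272),(540,450),(432,336)]]);print('press',Q.round(4),Q.mean(0).round(4))
d=Q[2]+Q[3]-Q[0]-Q[1];print('px ang',np.arctan2(d[1],d[0]),np.linalg.norm(d)/2,np.linalg.norm(Q[0]-Q[1]))
print('griptip',atz('top0',B(752,35),.28).round(3))
o=ctrl.get_obs();print(o['eef_rot'],o['ee_pos'],o['force'],o['grip_width'])
c=snap('wrist','w0');print(np.linalg.inv(c['camera_from_world']).round(3))
E
python3 -m pendant '[[[0,-4,2],0],[[1,-4,2],0],[[1,-4,2],0],[[1,-4,2],-0.1],[[1,-4,2],-0.1],[[1,-4,2],-0.1],[[1,-4,1],-0.1],[[1,-4,0],-0.1],[[1,-4,0],-0.1],[[1,-4,0],-0.1],[[1,-4,0],-0.1],[[1,-4,0],-0.1],[[1,-4,0],-0.1],[[1,-4,0],-0.1],[[1,-4,0],-0.1],[[1,-4,0],-0.1],[[1,-4,0],0],[[0,-4,0],0],[[0,0,0],0],[[0,0,0],0]]'
```

```text
[[ 0.546 -0.295]
 [ 0.532 -0.354]
 [ 0.371 -0.309]
 [ 0.383 -0.251]] c [ 0.4578 -0.3024]
len 0.16817209252692122 ang -0.26584652731786185
cork [[ 0.622 -0.227]
 [ 0.607 -0.445]
 [ 0.33  -0.422]
 [ 0.346 -0.207]] [ 0.476 -0.325]
press [[ 0.6865  0.037 ]
 [ 0.5879 -0.0497]
 [ 0.4462  0.1115]
 [ 0.5495  0.1963]] [0.5675 0.0738]
px ang 2.286527520524264 0.21238094335622412 0.13134452328612686
griptip [ 0.695 -0.07   0.28 ]
[-3.14059387e+00 -7.45415944e-05  2.71276371e+00] [0.22855888 0.49997315 0.16716301] [-1.04365932  0.52475964 -0.49978563] 0.09408103988234524
[[ 0.415  0.878  0.238  0.158]
 [ 0.91  -0.4   -0.11   0.531]
 [-0.001  0.263 -0.965  0.385]
 [ 0.     0.     0.     1.   ]]
time_s: 1.82
ee_pos: [0.3835, -0.1995, 0.2863]
eef_rot: [-3.14, -0.001, 1.409]
force: [-0.1, -0.1, 0.1]
grip_width: 0.0937
grip_force: 0.0
```

```bash
python3 -m pendant '[[[0,-2,0],-0.12],[[0,-2,0],-0.12],[[0,-2,0],-0.12],[[0,-2,0],-0.12],[[0,0,0],-0.12],[[0,0,0],-0.12],[[0,0,0],-0.12],[[0,0,0],-0.12],[[0,0,0],-0.12],[[0,0,0],-0.12],[[0,0,0],-0.12],[[0,0,0],-0.12],[[0,0,0],-0.12],[[0,0,0],-0.115],[[0,0,0],0],[[0,0,0],0]]'
python3 - <<'E'
from h import *
snap('wrist','w1');snap('side','s1')
im=cv2.imread('pics/w1.png');cv2.imwrite('pics/w1b.png',cv2.resize(im,(784,588),interpolation=cv2.INTER_CUBIC))
E
```

```text
time_s: 3.15
ee_pos: [0.3842, -0.2772, 0.2872]
eef_rot: [3.142, -0.0, -0.257]
force: [0.3, -0.5, -0.3]
grip_width: 0.0941
grip_force: 0.0
```

View pics/w1b.png

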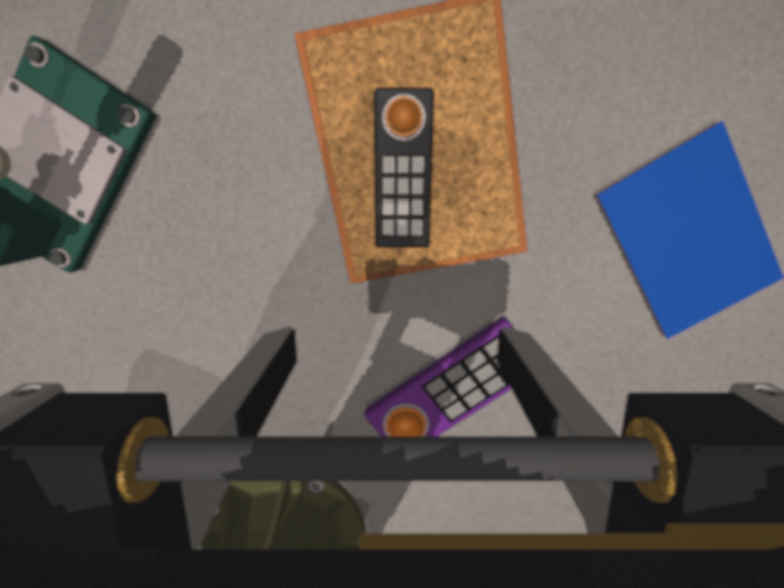

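The wrist view shows the plate with top-face corners at about (375,88), (433,88), (429,247) and (375,247), and the dome at (404,117). The press bed is at the left, with corners at (14,78), (123,148) and (83,222).

```bash
python3 - <<'E'
from h import *
A=lambda u,v:((u+.5)/5-.5+345,(v+.5)/5-.5+170)
W=lambda u,v:((u+.5)/1.4-.5,(v+.5)/1.4-.5)
B=lambda u,v:((u-400+.5)/4.2-.5+228,(v+.5)/4.2-.5+125)
for a,w in zip([(148,128),(234,142),(198,373),(112,362)],[(375,88),(433,88),(429,247),(375,247)]):
    print(tri(('top0',A(*a)),('w1',W(*w))),atz('w1',W(*w),.034).round(4))
P=np.array([atz('w1',W(*w),.034)[:2] for w in [(375,88),(433,88),(429,247),(375,247)]]);d=P[0]+P[1]-P[2]-P[3]
print('c',P.mean(0),np.linalg.norm(d)/2,np.arctan2(d[1],d[0]))
for a,w in [((720,272),(157,115)),((540,450),(77,270))]:
    print('press',tri(('top0',B(*a)),('w1',W(*w))),atz('w1',W(*w),.022))
# press base corner projections in side view for check
for n in ['w1','s1']:
  im=cv2.imread(f'pics/{n}.png')
s=cv2.imread('pics/s1.png');p=[proj('s1',(x,y,0.03)) for x,y in [(.376,-.28),(.54,-.32),(.57,.07)]];print(p)
cv2.imwrite('pics/s1c.png',cv2.resize(s[110:310,180:440],None,fx=3,fy=3,interpolation=cv2.INTER_CUBIC))
E
```

```text
(array([ 0.55030919, -0.29855632,  0.01744164]), [np.float64(0.2631067293627232), np.float64(0.2631067293629183)]) [ 0.5474 -0.2985  0.034 ]
(array([ 0.53524617, -0.35898354,  0.01662264]), [np.float64(0.48247937869972723), np.float64(0.4824793786998519)]) [ 0.532 -0.357  0.034]
(array([ 0.37037407, -0.31243725,  0.02831074]), [np.float64(1.958548776714974), np.float64(1.958548776714984)]) [ 0.3703 -0.3139  0.034 ]
(array([ 0.38417886, -0.25302379,  0.02332539]), [np.float64(0.35781279568483765), np.float64(0.3578127956848904)]) [ 0.3861 -0.2538  0.034 ]
c [ 0.45894339 -0.30578795] 0.1674108964844959 -0.26549480411035464
press (array([ 5.91703515e-01, -5.11350950e-02,  7.27205149e-05]), [np.float64(1.9204321148168784), np.float64(1.9204321148170553)]) [ 0.58395327 -0.06209874  0.022     ]
press (array([0.44816839, 0.11203416, 0.00761014]), [np.float64(0.4631234178671094), np.float64(0.4631234178670597)]) [0.44799635 0.09999433 0.022     ]
[array([344.87143743, 200.28055886]), array([303.39203943, 188.08388957]), array([253.90997126, 244.40413499])]
```

View pics/s1c.png

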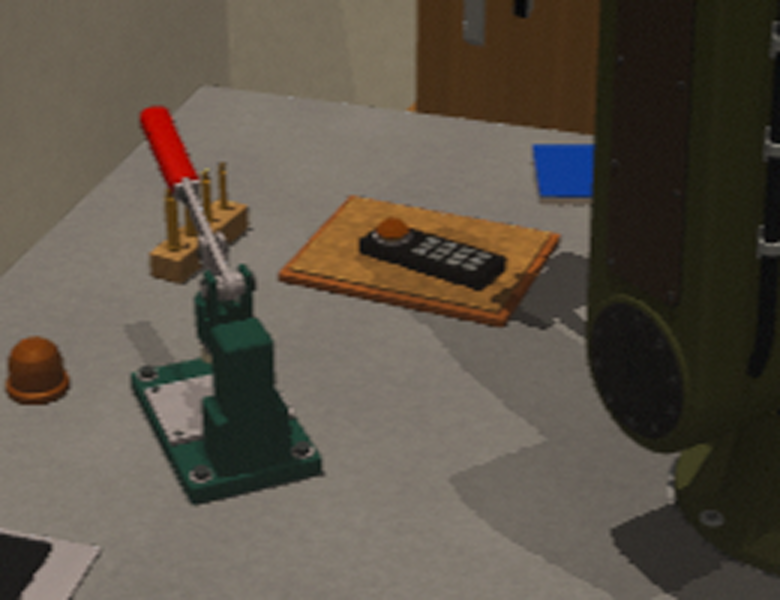

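In the side view, the plate's near top edge runs from (360,235) to (484,274), and its tail far corner is at (505,260). The press base corners are at (133,377), (193,490) and (320,463), and the lever tip is at (155,112). I'll triangulate these against the top view.

```bash
python3 - <<'E'
from h import *
A=lambda u,v:((u+.5)/5-.5+345,(v+.5)/5-.5+170)
W=lambda u,v:((u+.5)/1.4-.5,(v+.5)/1.4-.5)
B=lambda u,v:((u-400+.5)/4.2-.5+228,(v+.5)/4.2-.5+125)
S=lambda u,v:((u+.5)/3-.5+180,(v+.5)/3-.5+110)
for n,a,s in [('P0',A(148,128),S(360,235)),('P3',A(112,362),S(484,274)),('P2',A(198,373),S(505,260)),('col-y',B(432,336),S(193,489)),('col+y',B(540,450),S(320,463)),('front-y',B(610,168),S(133,377)),('tip',B(752,32),S(155,110)),('griproot',B(652,150),S(185,183))]:
    p,e=tri(('top0',a),('s1',s));print(n,p.round(4),np.round(e,1))
# all three for the plate
for n,a,s,w in [('P0',A(148,128),S(360,235),W(375,88)),('P3',A(112,362),S(484,274),W(375,247)),('P2',A(198,373),S(505,260),W(429,247))]:
    p,e=tri(('top0',a),('s1',s),('w1',w));print(n,p.round(4),np.round(e,1))
E
```

```text
P0 [ 0.5443 -0.2925  0.0436] [0.5 0.5]
P3 [ 0.3818 -0.2493  0.0427] [0.3 0.3]
P2 [ 0.3719 -0.3102  0.0302] [0.7 0.7]
col-y [0.5493 0.1963 0.0189] [1. 1.]
col+y [0.4488 0.1122 0.0138] [1.3 1.3]
front-y [0.6876 0.0369 0.0181] [0.2 0.2]
tip [ 0.6949 -0.071   0.2792] [2.3 2.3]
griproot [0.626  0.0071 0.2419] [0.3 0.3]
P0 [ 0.5457 -0.2961  0.0407] [2.9 0.9 2.4]
P3 [ 0.384  -0.2527  0.0388] [3.2 1.8 3.2]
P2 [ 0.3713 -0.3121  0.0294] [1.5 1.7 2.6]
```

```bash
python3 -m pendant '[[[0.6,-0.8,-4],0],[[0,0,-4],0],[[0,0,-4],0],[[0,0,-4],0],[[0,0,-4],0],[[0,0,-2],0],[[0,0,-1.5],0],[[0,0,-1.5],0],[[0,0,-1],0],[[0,0,0],0],[[0,0,0],0]]' 1
python3 - <<'E'
from h import *
snap('wrist','w2');snap('side','s2')
im=cv2.imread('pics/w2.png');s=cv2.imread('pics/s2.png')
c=np.hstack([cv2.resize(im,(400,300)),cv2.resize(s[150:240,280:400],(400,300),interpolation=cv2.INTER_CUBIC)])
cv2.imwrite('pics/c2.png',c)
E
```

```text
time_s: 4.17
ee_pos: [0.39, -0.2861, 0.0272]
eef_rot: [-3.142, 0.0, -0.261]
force: [0.2, 0.4, -0.6]
grip_width: 0.0938
grip_force: 0.0
```

View pics/c2.png

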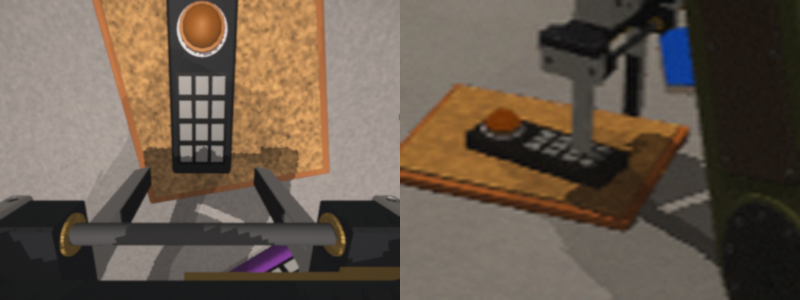

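The fingers straddle the plate's width. In the wrist half the fingertips are at (150,170) and (258,170), level with the tail edge at (200,172), so I'll check how far the grip overlaps the plate.

```bash
python3 - <<'E'
from h import *
o=ctrl.get_obs();t=o['ee_pos'];k=400/560
d=np.array([np.cos(-.262),np.sin(-.262),0])
for off in(-.008,0,.008):print('tcp',off,proj('w2',t+d*off)*k)
tail=(np.array([200,171.])+.5)/k-.5
q=atz('w2',tail,.034);print(q,'overlap of tcp past tail',(t-q)@d)
# dome at crown/flange: flange level ~.016+.0235
dm=(np.array([203,32.])+.5)/k-.5;print('dome',atz('w2',dm,.04),'from tcp',(atz('w2',dm,.04)-t)@d)
E
```

```text
tcp -0.008 [200.93505053 167.8959489 ]
tcp 0 [200.93624067 160.98864792]
tcp 0.008 [200.93745304 153.95227198]
[ 0.38156962 -0.28331064  0.034     ] overlap of tcp past tail 0.009391119479059535
dome [ 0.50914176 -0.32041766  0.04      ] from tcp 0.12343866614804104
```

```bash
python3 -m pendant '[[[0.4,-0.1,-0.35],0],[[0,0,-0.35],0],[[0,0,0],0],[[0,0,0],0]]' 1 && python3 -m pendant '[[[0,0,0],0],[[0,0,0],0],[[0,0,0],0],[[0,0,0],0],[[0,0,0],0],[[0,0,0],0],[[0,0,0],0],[[0,0,0],0],[[0,0,0],0],[[0,0,0],0]]' 0 50
```

```text
time_s: 4.6
ee_pos: [0.3939, -0.2871, 0.0199]
eef_rot: [-3.141, 0.0, -0.262]
force: [0.9, -0.7, -0.8]
grip_width: 0.0937
grip_force: 0.0
time_s: 5.43
ee_pos: [0.3939, -0.2872, 0.02]
eef_rot: [-3.142, 0.0, -0.262]
force: [-0.2, -0.5, 0.5]
grip_width: 0.0308
grip_force: 0.0
```

```bash
python3 - <<'E'
from h import *
snap('wrist','w3');snap('side','s3');snap('top','t3')
print(ctrl.get_obs()['grip_width'],ctrl.get_obs()['grip_force'])
im=cv2.imread('pics/w3.png');s=cv2.imread('pics/s3.png')
c=np.hstack([cv2.resize(im,(400,300)),cv2.resize(s[150:240,280:400],(400,300),interpolation=cv2.INTER_CUBIC)])
cv2.imwrite('pics/c3.png',c)
E
```

```text
0.018687258533579693 0.0
```

View pics/c3.png

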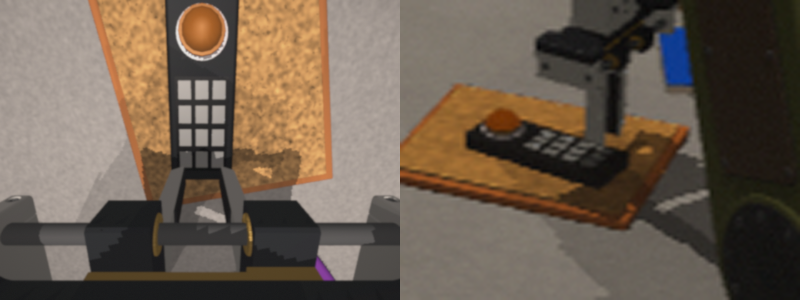

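```bash
python3 - <<'E'
from h import *
t=np.array([.3939,-.2872,.02]);k=400/120
d=np.array([np.cos(-.262),np.sin(-.262),0]);n=np.array([-d[1],d[0],0])
f=lambda p:(proj('s3',p)-[280,150])*[400/120,300/90]+[400,0]
for w in(.047,.009,-.009):print(w,f(t+n*w),f(t+n*w+[0,0,.03]))
c=np.array([.458,-.304,0])
for z in(.016,.034):
  print(z,[f(c+d*a+n*b+[0,0,z]).round() for a,b in[(.085,.032),(-.085,.032),(-.085,-.032)]])
g=lambda p:proj('w3',p)*400/560
for z in(.016,.034):
  print(z,[g(c+d*a+n*b+[0,0,z]).round() for a,b in[(.085,.032),(-.085,.032),(-.085,-.032)]])
for w in(.009,-.009):print('tip',g(t+n*w),g(t+n*w+d*.008),g(t+n*w-d*.008))
E
```

```text
0.047 [578.01716936 188.99997474] [578.81753512 163.58024794]
0.009 [596.61057111 173.62931885] [597.54843049 148.44816909]
-0.009 [605.23599543 166.49891685] [606.23617963 141.42962019]
0.016 [array([463., 148.]), array([601., 191.]), array([631., 166.])]
0.034 [array([463., 133.]), array([601., 176.]), array([632., 151.])]
0.016 [array([165.,   4.]), array([172., 176.]), array([229., 176.])]
0.034 [array([162.,  -4.]), array([170., 182.]), array([231., 183.])]
tip [192.43797725 161.21498172] [192.3509947  154.20766112] [192.52337175 168.09436951]
tip [208.94410931 161.22432988] [209.0106061  154.21700668] [208.87882657 168.10371861]
```

```bash
python3 - <<'E'
from h import *
t=np.array([.22856,.49997,.16716]);y=2.71276
n=np.array([np.sin(y),-np.cos(y),0])
for w in(.047,-.047):
  for z in(0,.02,.03,.04):print(w,z,proj('side0',t+n*w+[0,0,z])*1.4)
for f in('s2','s3'):
  d=np.load(f'pics/{f}.npz');e=np.load('pics/side0.npz');print(np.abs(d['T']-e['T']).max())
E
```

```text
0.047 0 [429.67406878 477.64615488]
0.047 0.02 [429.71326094 467.36110754]
0.047 0.03 [429.73312672 462.14780834]
0.047 0.04 [429.75317562 456.88645561]
-0.047 0 [471.29411016 445.62731353]
-0.047 0.02 [471.69264746 435.57409233]
-0.047 0.03 [471.89452209 430.48174529]
-0.047 0.04 [472.09816446 425.34480645]
0.0
0.0
```

The fingertips in the side view, here and in the first picture, sit about 33 mm above the reported TCP. The fingers therefore closed above the plate without touching it. I'll reopen and measure the tip offset in the images by code.

```bash
python3 -m pendant '[[[0,0,0],0],[[0,0,0],0],[[0,0,0],0],[[0,0,0],0],[[0,0,0],0],[[0,0,0],0],[[0,0,0],0],[[0,0,0],0],[[0,0,0],0],[[0,0,0],0],[[0,0,0],0]]' 1 20; python3 - <<'E'
from h import *
a=cv2.imread('pics/side0.png').astype(int);b=cv2.imread('pics/s1.png').astype(int)
D=np.abs(a-b).sum(2)
for u in(302,306,309): print(u,[(v,D[v,u]) for v in range(310,345,1)])
for u in(338,341): print(u,[(v,D[v,u]) for v in range(290,325,1)])
E
```

```text
time_s: 6.5
ee_pos: [0.394, -0.2872, 0.02]
eef_rot: [3.142, -0.0, -0.262]
force: [-0.6, 0.3, -0.4]
grip_width: 0.0889
grip_force: 0.0
302 [(310, np.int64(158)), (311, np.int64(157)), (312, np.int64(158)), (313, np.int64(160)), (314, np.int64(163)), (315, np.int64(160)), (316, np.int64(154)), (317, np.int64(148)), (318, np.int64(164)), (319, np.int64(155)), (320, np.int64(156)), (321, np.int64(167)), (322, np.int64(159)), (323, np.int64(150)), (324, np.int64(155)), (325, np.int64(147)), (326, np.int64(29)), (327, np.int64(6)), (328, np.int64(2)), (329, np.int64(6)), (330, np.int64(4)), (331, np.int64(1)), (332, np.int64(29)), (333, np.int64(63)), (334, np.int64(62)), (335, np.int64(58)), (336, np.int64(66)), (337, np.int64(57)), (338, np.int64(57)), (339, np.int64(60)), (340, np.int64(59)), (341, np.int64(61)), (342, np.int64(56)), (343, np.int64(59)), (344, np.int64(59))]
306 [(310, np.int64(152)), (311, np.int64(149)), (312, np.int64(161)), (313, np.int64(152)), (314, np.int64(159)), (315, np.int64(164)), (316, np.int64(163)), (317, np.int64(155)), (318, np.int64(165)), (319, np.int
[... 2115 characters left out ...]
p.int64(256)), (293, np.int64(258)), (294, np.int64(244)), (295, np.int64(245)), (296, np.int64(243)), (297, np.int64(237)), (298, np.int64(236)), (299, np.int64(218)), (300, np.int64(219)), (301, np.int64(223)), (302, np.int64(217)), (303, np.int64(229)), (304, np.int64(223)), (305, np.int64(217)), (306, np.int64(111)), (307, np.int64(65)), (308, np.int64(64)), (309, np.int64(63)), (310, np.int64(64)), (311, np.int64(61)), (312, np.int64(64)), (313, np.int64(61)), (314, np.int64(64)), (315, np.int64(60)), (316, np.int64(70)), (317, np.int64(59)), (318, np.int64(62)), (319, np.int64(59)), (320, np.int64(62)), (321, np.int64(66)), (322, np.int64(64)), (323, np.int64(63)), (324, np.int64(60))]
```

```bash
python3 -m pendant '[[[0,0,0],0],[[0,0,0],0],[[0,0,-1],0],[[0,0,-1],0],[[0,0,-0.5],0],[[0,0,0],0]]' 1 ; python3 - <<'E'
from h import *
snap('wrist','w4');snap('side','s4')
t=np.array([.39,-.2861,.0272]);d=np.array([np.cos(-.262),np.sin(-.262),0]);n=np.array([-d[1],d[0],0])
for w in(.047,-.047):
  for a in(-.008,.008):print(proj('w2',t+n*w+d*a+[0,0,.033])*400/560)
im=cv2.imread('pics/w4.png');s=cv2.imread('pics/s4.png')
c=np.hstack([cv2.resize(im[100:340,130:410],(400,343)),cv2.resize(s[165:225,320:390],(400,343),interpolation=cv2.INTER_CUBIC)])
cv2.imwrite('pics/c4.png',c)
E
```

```text
time_s: 7.0
ee_pos: [0.3931, -0.2865, -0.0067]
eef_rot: [-3.14, 0.003, -0.262]
force: [-0.5, 0.1, -0.3]
grip_width: 0.0944
grip_force: 0.0
[150.91299238 180.57179828]
[149.83340119 164.70029299]
[249.90585048 180.74820031]
[250.96824081 164.88077615]
```

View pics/c4.png

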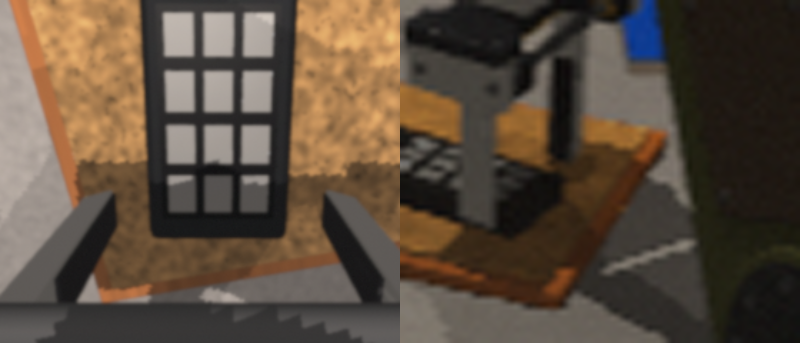

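The fingers now stand beside the plate. The near tip at (478,225) in the side half is just above the cork and overlaps the plate's side, about 15 mm inside the tail. So the real tip is about 33 mm above the reported TCP. I'll lower a little and close.

```bash
python3 -m pendant '[[[0,0,-0.4],0],[[0,0,0],0]]' 1; python3 -m pendant '[[[0,0,0],0],[[0,0,0],0],[[0,0,0],0],[[0,0,0],0],[[0,0,0],0],[[0,0,0],0],[[0,0,0],0],[[0,0,0],0],[[0,0,0],0],[[0,0,0],0]]' 0 50
```

```text
time_s: 7.27
ee_pos: [0.3939, -0.2871, -0.0093]
eef_rot: [-3.142, 0.0, -0.262]
force: [0.0, -0.3, 0.6]
grip_width: 0.0941
grip_force: 0.0
time_s: 8.1
ee_pos: [0.394, -0.2872, -0.0089]
eef_rot: [3.142, -0.0, -0.262]
force: [-0.3, 0.5, 2.5]
grip_width: 0.0628
grip_force: 50.0
```

```bash
python3 -m pendant '[[[0,0,1],0],[[0,0,2],0],[[0,0,3],0],[[0,0,3],0],[[-0.3,1.8,0],0.08],[[-0.3,1.8,0],0.1],[[-0.3,1.8,0],0.1],[[-0.3,2,0],0.1],[[-0.3,2,0],0.1],[[-0.3,2,0],0.1],[[-0.3,2,0],0.1],[[-0.3,2,0],0.1],[[-0.3,2,0],0.1],[[-0.3,1,0],0.097],[[0,0,0],0],[[0,0,0],0]]'; python3 - <<'E'
from h import *
snap('wrist','w5');snap('side','s5')
im=cv2.imread('pics/w5.png')
cv2.imwrite('pics/w5b.png',cv2.resize(im,(784,588),interpolation=cv2.INTER_CUBIC))
E
```

```text
time_s: 9.43
ee_pos: [0.364, -0.1032, 0.0815]
eef_rot: [3.141, -0.0, 0.713]
force: [0.6, 0.2, -2.5]
grip_width: 0.0632
grip_force: 50.0
```

View pics/w5b.png

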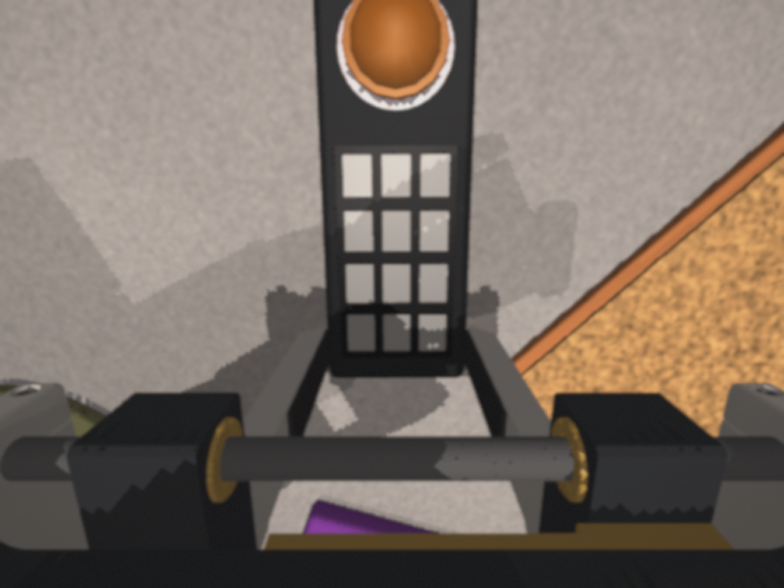

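The plate is held square between the fingers and level, with the dome flange centred at about (395,45).

```bash
python3 - <<'E'
from h import *
t=np.array([.364,-.1032,.0815]);y=.713;d=np.array([np.cos(y),np.sin(y),0]);n=np.array([-d[1],d[0],0])
W=lambda u,v:((u+.5)/1.4-.5,(v+.5)/1.4-.5)
for uv,z in [((395,45),.131),((395,376),.1245)]:
  p=atz('w5',W(*uv),z);print((p-t)@d,(p-t)@n)
print([ (np.array([.568,.074])-r*d[:2]).round(4) for r in(.118,.1205,.123)])
E
python3 -m pendant '[[[0,0,-2],0],[[0,0,-2.5],0],[[0,0,-2],0],[[0,0,0],0],[[0,0,0],0]]'
```

```text
0.12040942486278555 0.0005517607194699862
-0.015228713405580926 0.0005769246393849365
[array([ 0.4787, -0.0032]), array([ 0.4769, -0.0048]), array([ 0.475 , -0.0065])]
time_s: 9.95
ee_pos: [0.3636, -0.1036, 0.0159]
eef_rot: [-3.14, 0.001, 0.713]
force: [0.6, 0.0, -2.2]
grip_width: 0.0632
grip_force: 50.0
```

```bash
python3 -m pendant '[[[1.5,1.3,0],0],[[1.5,1.3,0],0],[[1.5,1.3,0],0],[[1.5,1.3,0],0],[[1.5,1.3,0],0],[[1.5,1.3,0],0],[[1,0.9,0],0],[[0.8,0.7,0],0],[[0.5,0.4,0],0],[[0,0,0],0],[[0,0,0],0]]'
python3 - <<'E'
from h import *
for n in('top','side','wrist'):snap(n,n[0]+'6')
t=cv2.imread('pics/t6.png')[150:240,230:330];s=cv2.imread('pics/s6.png')[190:290,200:310]
w=cv2.imread('pics/w6.png')
c=np.hstack([cv2.resize(x,(400,h),interpolation=cv2.INTER_CUBIC)[:360] for x,h in((t,360),(s,364))])
c=np.vstack([c,np.hstack([cv2.resize(w[:210,100:460],(400,233)),np.zeros((233,400,3),np.uint8)])])
cv2.imwrite('pics/c6.png',c);print(c.shape)
E
```

```text
time_s: 10.87
ee_pos: [0.4769, -0.0055, 0.0163]
eef_rot: [3.141, -0.0, 0.715]
force: [-0.5, -1.1, -2.4]
grip_width: 0.0633
grip_force: 50.0
(593, 800, 3)
```

View pics/c6.png

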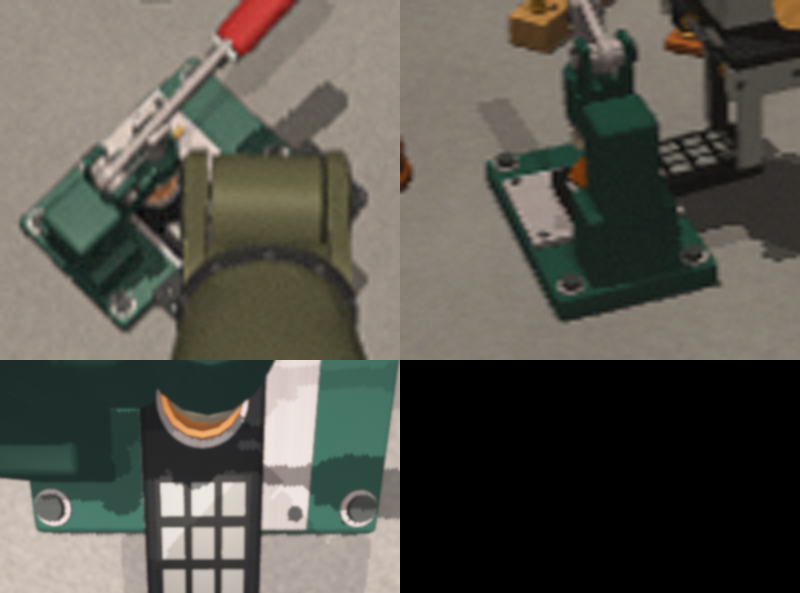

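The dome sits under the pad and the plate is parallel to the press. In the wrist crop the base's near corners are at (37,532) and (380,532), the bed's front edge is at (308,525), and the skirt's lower rim is at (202,447). I'll check the centring numerically from these.

```bash
python3 - <<'E'
from h import *
t=np.array([.4769,-.0055,0]);y=.715;d=np.array([np.cos(y),np.sin(y),0]);n=np.array([-d[1],d[0],0])
C=lambda u,v:((u+.5)*.9-.5+100,(v-360+.5)*210/233-.5)
for nm,uv,z in [('base col',(37,532),.022),('base col lo',(37,532),.0),('base front',(380,532),.022),('bed front',(308,528),.03),('bed front far',(322,370),.03),('bolt1',(53,508),.022),('bolt2',(360,508),.022),('skirt rim',(202,447),.060),('base far-right',(400,365),.022)]:
  p=atz('w6',C(*uv),z);print(nm,((p-t)@d).round(4),((p-t)@n).round(4),p.round(4)[:2])
E
```

```text
base col 0.0539 0.1065 [0.4478 0.1102]
base col lo 0.0517 0.1176 [0.4389 0.1172]
base front 0.0539 -0.1128 [ 0.5915 -0.0554]
bed front 0.0571 -0.0641 [ 0.562  -0.0165]
bed front far 0.1421 -0.0645 [0.6265 0.0389]
bolt1 0.0688 0.0944 [0.4669 0.1109]
bolt2 0.0688 -0.0981 [ 0.5932 -0.0345]
skirt rim 0.099 0.0007 [0.5512 0.0599]
base far-right 0.1472 -0.1108 [0.6607 0.0073]
```

```bash
python3 -m pendant '[[[0.25,-0.05,0],0],[[0,0,-0.5],0],[[0,0,-0.4],0],[[0,0,-0.1],0],[[0,0,0],0],[[0,0,0],0]]'
```

```text
time_s: 11.52
ee_pos: [0.4794, -0.0058, 0.0059]
eef_rot: [-3.141, 0.0, 0.715]
force: [-0.4, -1.5, -0.9]
grip_width: 0.0629
grip_force: 50.0
```

```bash
python3 -m pendant '[[[0,0,-0.1],0],[[0,0,0],0],[[0,0,0],0]]'
```

```text
time_s: 11.77
ee_pos: [0.4795, -0.0057, 0.0052]
eef_rot: [3.141, -0.0, 0.715]
force: [-0.2, -2.1, 0.5]
grip_width: 0.0628
grip_force: 50.0
```

```bash
python3 -m pendant '[[[0,0,0],0],[[0,0,0],0],[[0,0,0],0],[[0,0,0],0],[[0,0,0],0],[[0,0,0],0],[[0,0,0],0],[[0,0,1],0],[[0,0,3],0],[[0,0,4],0],[[0,0,4],0],[[0,0,4],0],[[0,0,4],0],[[0,0,4],0],[[0,0,4],0],[[0,0,0],0]]' 1 20
python3 - <<'E'
from h import *
snap('wrist','w7');snap('side','s7')
# plate shift check between before/after release in side view: diff around plate
a=cv2.imread('pics/w7.png');print(ctrl.get_obs()['ee_pos'])
for p in [(.6593,-.0304,.266),(.695,-.071,.28),(.626,.007,.242)]:print(proj('w7',p))
hsv=cv2.cvtColor(a,cv2.COLOR_BGR2HSV);m=((hsv[...,0]<6)|(hsv[...,0]>174))&(hsv[...,1]>180)&(hsv[...,2]>80)
v,u=np.nonzero(m);print(len(u),u.min(),u.max(),v.min(),v.max()) if len(u) else print('no red')
s=cv2.imread('pics/s7.png');hsv=cv2.cvtColor(s,cv2.COLOR_BGR2HSV);m=((hsv[...,0]<6)|(hsv[...,0]>174))&(hsv[...,1]>180)&(hsv[...,2]>80)
v,u=np.nonzero(m);print(len(u),u.mean(),v.mean(),u.min(),u.max(),v.min(),v.max());print(proj('s7',(.6593,-.0304,.256)))
E
```

```text
time_s: 13.1
ee_pos: [0.481, -0.0058, 0.2935]
eef_rot: [3.133, -0.008, 0.715]
force: [-0.3, -0.0, 1.9]
grip_width: 0.0942
grip_force: 0.0
[ 0.47958647 -0.0057021   0.28669132]
[459.1158759   66.37740565]
[544.87888221  62.14467674]
[383.53748031  72.73887412]
6596 381 548 44 91
257 235.17120622568095 157.9182879377432 227 245 146 171
[236.15921351 159.77534312]
```

```bash
python3 -m pendant '[[[0,0,1],0],[[2,-0.3,0],0],[[2,-0.3,0],0],[[2,-0.3,0],0],[[2,-0.3,0],0],[[2,-0.3,0],0],[[2,-0.3,0],0],[[2,-0.3,0],0],[[2,-0.2,0],0],[[2,-0.2,0],0],[[0,0,-2],0],[[0,0,-2],0],[[0,0,-0.5],0],[[0,0,0],0],[[0,0,0],0],[[0,0,0],0],[[0,0,0],0],[[0,0,0],0]]' 0 20
```

```text
time_s: 14.7
ee_pos: [0.6596, -0.0307, 0.251]
eef_rot: [3.141, -0.001, 0.715]
force: [-0.4, 0.4, 1.2]
grip_width: 0.0001
grip_force: 0.0
```

```bash
python3 -m pendant '[[[0,0,-1],0],[[0,0,-0.8],0],[[0.25,-0.3,-1],0],[[0.2,-0.25,-1],0],[[0.2,-0.2,-1],0],[[0.1,-0.15,-1],0],[[0.1,-0.1,-1],0],[[0,0,-1],0],[[0,0,0],0],[[0,0,0],0]]'
```

```text
time_s: 15.53
ee_pos: [0.6679, -0.0412, 0.1715]
eef_rot: [-3.142, 0.001, 0.714]
force: [-1.6, -1.4, 5.1]
grip_width: 0.0005
grip_force: 2.1
```

```bash
python3 -m pendant '[[[0,0,-0.8],0],[[0,0,-0.8],0],[[-0.05,0.05,-0.8],0],[[-0.1,0.1,-0.8],0],[[-0.1,0.1,-0.8],0],[[-0.05,0.1,-0.6],0],[[0,0,0],0],[[0,0,0],0]]'
```

```text
time_s: 16.2
ee_pos: [0.6657, -0.0384, 0.1269]
eef_rot: [3.139, -0.001, 0.714]
force: [3.3, -4.5, 5.4]
grip_width: 0.0001
grip_force: 3.0
```

```bash
python3 -m pendant '[[[-0.05,0.05,-0.4],0],[[-0.05,0.05,-0.4],0],[[0,0,0],0],[[0,0,0],0]]'; python3 -m pendant '[[[0,0,-0.3],0],[[0,0,0],0],[[0,0,0],0]]'
```

```text
time_s: 16.53
ee_pos: [0.6648, -0.0373, 0.1192]
eef_rot: [3.139, -0.001, 0.714]
force: [2.4, -3.8, 5.1]
grip_width: 0.0002
grip_force: 3.2
time_s: 16.78
ee_pos: [0.6645, -0.0369, 0.1162]
eef_rot: [3.14, -0.001, 0.714]
force: [-1.0, -2.3, 6.4]
grip_width: 0.0005
grip_force: 3.4
```

```bash
python3 -m pendant '[[[0,0,-0.3],0],[[0,0,0],0],[[0,0,0],0]]'; python3 -m pendant '[[[0,0,-0.3],0],[[0,0,0],0],[[0,0,0],0]]'; python3 -m pendant '[[[0,0,-0.2],0],[[0,0,0],0],[[0,0,0],0]]'
```

```text
time_s: 17.03
ee_pos: [0.6644, -0.0365, 0.1133]
eef_rot: [3.14, -0.001, 0.715]
force: [-1.1, -1.1, 7.4]
grip_width: 0.0003
grip_force: 3.5
time_s: 17.28
ee_pos: [0.6645, -0.0364, 0.1115]
eef_rot: [3.14, -0.002, 0.715]
force: [-4.7, 0.8, 16.0]
grip_width: 0.0004
grip_force: 6.8
time_s: 17.53
ee_pos: [0.6647, -0.0363, 0.1104]
eef_rot: [3.139, -0.002, 0.715]
force: [-9.2, 2.6, 22.4]
grip_width: 0.0002
grip_force: 9.4
```

```bash
python3 -m pendant '[[[0,0,-0.2],0],[[0,0,0],0],[[0,0,0],0]]'; python3 - <<'E'
from h import *
for n in('side','top'):
  f=n[0]+'8';snap(n,f);s=cv2.imread(f'pics/{f}.png');hsv=cv2.cvtColor(s,cv2.COLOR_BGR2HSV);m=((hsv[...,0]<6)|(hsv[...,0]>174))&(hsv[...,1]>180)&(hsv[...,2]>60)
  v,u=np.nonzero(m);print(n,len(u),u.min(),u.max(),v.min(),v.max())
  o=np.array([.5695,.073]);a=np.array([.6556,-.755])
  for th in(-.25,-.28,-.312):
    r=[]
    for L in(.135,.255):
      x=-.045+L*np.cos(th);z=.195+L*np.sin(th);r+=[proj(f,(*(o+a*x),z)).round(1)]
    print(th,r)
o=ctrl.get_obs();print(o['ee_pos'],o['force'])
E
```

```text
time_s: 17.78
ee_pos: [0.6649, -0.0362, 0.1093]
eef_rot: [3.138, -0.003, 0.715]
force: [-9.0, 1.5, 27.4]
grip_width: 0.0003
grip_force: 12.0
side 77 230 245 189 199
-0.25 [array([242.9, 194.5]), array([232.8, 186.5])]
-0.28 [array([243.1, 195.8]), array([233.1, 188.8])]
-0.312 [array([243.3, 197.1]), array([233.5, 191.2])]Traceback (most recent call last):
  File "<stdin>", line 4, in <module>
    return umr_minimum(a, axis, None, out, keepdims, initial, where)
ValueError: zero-size array to reduction operation minimum which has no identity
```

```bash
python3 -m pendant '[[[0,0,-0.15],0],[[0,0,0],0],[[0,0,0],0]]'
```

```text
time_s: 18.13
ee_pos: [0.665, -0.0362, 0.109]
eef_rot: [3.138, -0.004, 0.715]
force: [-13.9, 3.2, 35.5]
grip_width: 0.0004
grip_force: 15.4
```

The lever is hard on its stop: 35 N, with only 0.3 mm of further motion. Now I'll let it rise, following it back up.

```bash
python3 -m pendant '[[[0,0,1],0],[[0.1,-0.1,1.5],0],[[0.1,-0.1,2],0],[[0.1,-0.1,2],0],[[0,0,2],0],[[-0.1,0.1,2.5],0],[[-0.2,0.2,2.5],0],[[-0.2,0.2,2.5],0],[[-0.2,0.2,2.5],0],[[0,0,1],0],[[0,0,0],0],[[-2,0.3,0],0],[[-2,0.3,0],0],[[-2,0.3,0],0],[[-2,0.3,0],0],[[-2,0.3,0],0],[[-2,0.3,0],0],[[-2,0.3,0],0],[[-2,0.2,0],0],[[-2,0.2,0],0]]'; python3 -m pendant '[[[0,0,0],0],[[0,0,0],0],[[0,0,0],0]]' 1 ; python3 - <<'E'
from h import *
for n in('side','wrist'):
  f=n[0]+'9';snap(n,f);s=cv2.imread(f'pics/{f}.png');hsv=cv2.cvtColor(s,cv2.COLOR_BGR2HSV);m=((hsv[...,0]<6)|(hsv[...,0]>174))&(hsv[...,1]>180)&(hsv[...,2]>80)
  v,u=np.nonzero(m);print(n,len(u),u.mean(),v.mean(),u.min(),u.max(),v.min(),v.max())
a=cv2.imread('pics/s7.png').astype(int);b=cv2.imread('pics/s9.png').astype(int)
D=np.abs(a-b).sum(2)[215:290,200:330];v,u=np.nonzero(D>60);print('side diff in press region',len(u),(u.min()+200,u.max()+200,v.min()+215,v.max()+215) if len(u) else '')
# wrist: tail of plate and keys location in world
im=cv2.imread('pics/w9.png');g=cv2.cvtColor(im,cv2.COLOR_BGR2GRAY)
p=np.array([.4795,-.0057,0]);y=.715;d=np.array([np.cos(y),np.sin(y),0]);n=np.array([-d[1],d[0],0])
for f in('w7','w9'):
  g=cv2.cvtColor(cv2.imread(f'pics/{f}.png'),cv2.COLOR_BGR2GRAY)
  # scan along plate axis & across at x=-60
  A=[int(g[tuple(proj(f,p+d*s+[0,0,.048])[::-1].round().astype(int))]) for s in np.arange(-.03,.03,.002)]
  B=[int(g[tuple(proj(f,p+d*-.007+n*s+[0,0,.048])[::-1].round().astype(int))]) for s in np.arange(-.05,.05,.002)]
  print(A);print(B)
E
```

```text
time_s: 19.8
ee_pos: [0.4786, -0.0072, 0.2965]
eef_rot: [-3.14, 0.002, 0.715]
force: [-0.8, 0.2, 0.3]
grip_width: 0.0005
grip_force: 0.0
time_s: 20.05
ee_pos: [0.4803, -0.0074, 0.2975]
eef_rot: [-3.141, 0.001, 0.715]
force: [-0.1, -0.1, 0.6]
grip_width: 0.017
grip_force: 0.0
side 256 235.15234375 157.921875 227 245 146 171
wrist 6548 464.5316127061698 66.66050702504582 380 546 42 89
side diff in press region 128 (np.int64(245), np.int64(329), np.int64(227), np.int64(259))
[122, 122, 123, 125, 125, 122, 106, 74, 46, 41, 41, 41, 39, 77, 109, 130, 137, 138, 139, 139, 140, 136, 117, 80, 48, 94, 127, 140, 142, 143]
[126, 123, 122, 122, 122, 124, 125, 125, 124, 91, 59, 42, 41, 39, 39, 40, 40, 41, 40, 40, 40, 39, 38, 38, 37, 39, 39, 41, 39, 39, 38, 39, 38, 38, 37, 36, 37, 38, 41, 41, 63, 95, 114, 122, 126, 128, 128, 127, 125, 123]
[121, 130, 131, 133, 134, 133, 111, 75, 45, 43, 44, 43, 42, 61, 136, 145, 147, 147, 148, 149, 149, 146, 105, 69, 60, 93, 145, 149, 151, 151]
[133, 132, 130, 130, 131, 131, 132, 133, 123, 99, 65, 45, 41, 42, 42, 44, 43, 43, 43, 43, 44, 44, 43, 41, 41, 43, 43, 42, 41, 43, 42, 42, 42, 42, 40, 40, 42, 43, 43, 43, 71, 102, 123, 131, 136, 137, 136, 137, 134, 131]
```

The lever is fully back up, with the same pixels as before, and the plate hasn't moved. Regripping.

```bash
python3 -m pendant '[[[0,0,0],0],[[0,0,0],0],[[0,0.15,0],0],[[0,0,0],0],[[0,0,0],0],[[0,0,-4],0],[[0,0,-4],0],[[0,0,-4],0],[[0,0,-4],0],[[0,0,-4],0],[[0,0,-4],0],[[0,0,-2],0],[[0,0,-1.5],0],[[0,0,-1],0],[[0,0,0],0],[[0,0,0],0]]' 1 20
```

```text
time_s: 21.48
ee_pos: [0.4802, -0.0057, 0.0139]
eef_rot: [3.141, -0.0, 0.715]
force: [-0.2, -0.0, 0.3]
grip_width: 0.0941
grip_force: 0.0
```

```bash
python3 -m pendant '[[[-0.05,0,-0.4],0],[[0,0,-0.4],0],[[0,0,0],0],[[0,0,0],0]]' 1 && python3 -m pendant '[[[0,0,0],0],[[0,0,0],0],[[0,0,0],0],[[0,0,0],0],[[0,0,0],0],[[0,0,0],0],[[0,0,0],0],[[0,0,0],0]]' 0 50 && python3 -m pendant '[[[0,0,0.3],0],[[0,0,0.4],0],[[0,0,0.3],0],[[0,0,0],0]]'
```

```text
time_s: 21.82
ee_pos: [0.4796, -0.0057, 0.0058]
eef_rot: [3.141, -0.0, 0.715]
force: [0.5, 0.5, 0.5]
grip_width: 0.0937
grip_force: 0.0
time_s: 22.48
ee_pos: [0.4795, -0.0057, 0.0056]
eef_rot: [3.142, -0.0, 0.715]
force: [-0.3, -0.2, 1.3]
grip_width: 0.0631
grip_force: 50.0
time_s: 22.82
ee_pos: [0.4797, -0.0057, 0.0162]
eef_rot: [3.141, -0.0, 0.715]
force: [-0.5, 0.1, -2.4]
grip_width: 0.0632
grip_force: 50.0
```

```bash
python3 -m pendant '[[[-1.1,-1,0],0],[[-1.5,-1.3,0],0],[[-1.5,-1.3,0],0],[[-1.5,-1.3,0],0],[[-1.5,-1.3,0],0],[[-1.5,-1.3,0],0],[[-1.5,-1.3,0],0],[[-1.2,-1,0],0],[[0,0,2],0],[[0,0,2.5],0],[[0,0,2],0],[[0,0,0],0],[[0,0,0],0]]'; python3 - <<'E'
from h import *
snap('wrist','w10')
for f in('w5','w10'):
  h=cv2.cvtColor(cv2.imread(f'pics/{f}.png'),cv2.COLOR_BGR2HSV)[:90,220:345]
  m=(h[...,0]>3)&(h[...,0]<20)&(h[...,1]>140);v,u=np.nonzero(m);w=(h[...,1]<60)&(h[...,2]>140);
  print(f,'orange',u.min()+220,u.max()+220,v.max(),'col282 orange max',np.nonzero(m[:,62])[0].max(),'white below',[int(x) for x in h[60:85,62,2]],[int(x) for x in h[60:85,62,1]])
# predicted flange front rim & width
t=ctrl.get_obs()['ee_pos'];y=.714;d=np.array([np.cos(y),np.sin(y),0]);n=np.array([-d[1],d[0],0])
for dz in(0.,.0055):
  c=t+d*.1204+[0,0,.025+.018+dz];print(dz,proj('w10',c-d*.02),proj('w10',c-n*.02),proj('w10',c+n*.02))
E
```

```text
time_s: 23.9
ee_pos: [0.3668, -0.1039, 0.0808]
eef_rot: [3.14, -0.001, 0.715]
force: [-0.4, -0.0, -3.9]
grip_width: 0.0632
grip_force: 50.0
w5 orange 246 319 69 col282 orange max 69 white below [123, 119, 124, 157, 200, 218, 221, 220, 210, 172, 134, 131, 142, 153, 174, 206, 224, 218, 172, 107, 67, 56, 55, 56, 55] [172, 169, 162, 151, 145, 143, 141, 141, 147, 148, 103, 39, 23, 20, 16, 12, 7, 6, 9, 7, 4, 0, 5, 5, 0]
w10 orange 247 316 72 col282 orange max 72 white below [137, 134, 131, 127, 123, 119, 125, 155, 196, 216, 219, 217, 199, 167, 174, 215, 229, 231, 222, 181, 118, 72, 56, 54, 54] [181, 181, 181, 181, 178, 174, 167, 155, 148, 146, 144, 146, 149, 118, 43, 15, 7, 6, 6, 8, 6, 7, 5, 5, 0]
0.0 [282.22789595  77.23792752] [319.77704331  36.80647523] [244.72761813  36.66633455]
0.0055 [282.20606523  75.61899629] [321.06563682  33.71984787] [243.39521861  33.57401471]
```

The dome's flange now sits lower, and the dark skirt band between the flange and the ring has gone, so it is home. Now back to the cork.

```bash
python3 -m pendant '[[[0.3,-1.3,0],-0.097],[[0.3,-2,0],-0.1],[[0.3,-2,0],-0.1],[[0.3,-2,0],-0.1],[[0.3,-2,0],-0.1],[[0.3,-2,0],-0.1],[[0.3,-2,0],-0.1],[[0.3,-2,0],-0.1],[[0.3,-2,0],-0.1],[[0,-1,0],-0.08],[[0,0,-2.5],0],[[0,0,-2.5],0],[[0,0,-2],0],[[0,0,-1],0],[[0,0,-0.5],0],[[0,0,0],0],[[0,0,0],0]]'
```

```text
time_s: 25.37
ee_pos: [0.3937, -0.2868, -0.0041]
eef_rot: [3.141, -0.0, -0.262]
force: [0.0, 0.2, -1.0]
grip_width: 0.063
grip_force: 50.0
```

```bash
python3 -m pendant '[[[0,0,-0.25],0],[[0,0,-0.2],0],[[0,0,0],0],[[0,0,0],0]]'
```

```text
time_s: 25.7
ee_pos: [0.3939, -0.2871, -0.0084]
eef_rot: [3.141, -0.001, -0.262]
force: [0.5, -1.5, 2.2]
grip_width: 0.063
grip_force: 50.0
```

```bash
python3 -m pendant '[[[0,0,-0.05],0],[[0,0,0],0]]' && python3 -m pendant '[[[0,0,0],0],[[0,0,0],0],[[0,0,0],0],[[0,0,0],0],[[0,0,0],0],[[0,0,0],0],[[0,0,0],0],[[0,0,1],0],[[0,0,2],0],[[0,0,3],0],[[0,0,4],0],[[0,0,4],0],[[0,0,4],0],[[0,0,4],0],[[0,0,4],0],[[0,0,2],0],[[0,0,0],0],[[0,0,0],0],[[0,0,0],0]]' 1 20; python3 - <<'E'
from h import *
snap('wrist','w11');snap('side','s11');snap('top','t11')
a=cv2.imread('pics/w1.png').astype(int);b=cv2.imread('pics/w11.png').astype(int)
A=cv2.imread('pics/s1.png').astype(int);B=cv2.imread('pics/s11.png').astype(int)
D=np.abs(A-B).sum(2)>70
n,l,st,ce=cv2.connectedComponentsWithStats(D[:,:380].astype(np.uint8))
print('side diff',[(s.tolist()) for s in st[1:] if s[4]>6])
c=np.array([.458,-.304,0]);d=np.array([np.cos(-.262),np.sin(-.262),0]);k=np.array([-d[1],d[0],0])
g=cv2.imread('pics/w11.png',0)
for s0,v,r in((-.085,d,'tail'),(.085,d,'dome end')):
  print(r,[int(g[tuple(proj('w11',c+d*s0+d*s+[0,0,.034])[::-1].round().astype(int))]) for s in np.arange(-.012,.013,.003)])
for s0,r in((-.032,'right'),(.032,'left')):
  for x in(-.07,.025):print(r,x,[int(g[tuple(proj('w11',c+d*x+k*(s0+s)+[0,0,.034])[::-1].round().astype(int))]) for s in np.arange(-.012,.013,.003)])
E
```

```text
time_s: 25.87
ee_pos: [0.394, -0.2872, -0.0084]
eef_rot: [3.141, -0.002, -0.262]
force: [-3.3, 1.7, 11.3]
grip_width: 0.0632
grip_force: 50.0
time_s: 27.45
ee_pos: [0.3931, -0.2864, 0.2697]
eef_rot: [-3.141, 0.001, -0.262]
force: [-0.1, 0.3, 0.2]
grip_width: 0.094
grip_force: 0.0
side diff [[327, 17, 53, 20, 376], [331, 29, 5, 3, 7], [321, 30, 59, 90, 1301], [376, 155, 2, 20, 40], [374, 176, 3, 20, 39], [308, 182, 7, 3, 9], [341, 190, 28, 21, 97], [368, 209, 7, 7, 23], [354, 215, 13, 5, 27]]
tail [81, 72, 69, 81, 76, 63, 39, 42, 40]
dome end [99, 159, 154, 75, 81, 118, 123, 134, 128]
right -0.07 [138, 134, 136, 130, 70, 50, 50, 64, 64]
right 0.025 [113, 111, 115, 112, 67, 46, 51, 51, 52]
left -0.07 [45, 41, 43, 63, 108, 114, 117, 118, 123]
left 0.025 [57, 57, 57, 65, 112, 126, 132, 125, 118]
```

The plate is back in its original place, flat on the cork and released. Apart from the arm and its shadow, the side view has changed only at the lowered dome crown, so the other things haven't moved. Handing in.

```bash
python3 -c "
from station import ctrl
print(ctrl.hand_in())"
```

```text
the job is handed in; nothing more can be done
None
```

The dome was pressed home with the lever at its stop and fully back up, the plate is flat on the cork where it started, and the job was handed in at about 27.5 s; my camera checks showed nothing else moved, but no verdict came back.

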